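# Check a centrifuge bucket on the trip balance and sort it by weight

### The job

Set the orange-capped centrifuge bucket on the empty right pan of the balance, let go and read the beam: is it heavier or lighter than the white-capped reference bucket on the left pan? Then take it off and stand it fully home in the red stand if it is heavier, in the blue stand if it is lighter. Hand the load over to the balance and take it back gently, feeling the weight, so that the beam never swings quickly or slams, keep the bucket upright, and leave the reference on its pan and everything else alone.

Things in the scene. Friction and masses are not known exactly. Their poses are not given: they have to be found in the camera images.
- bucket: orange-capped centrifuge bucket to check: upright aluminium cylinder 52 mm diameter, foot bevelled to 43 mm over its lowest 6 mm, cap 55 mm diameter from 67 to 77 mm up, on it a grip bar 44 mm long (own x axis), 24 mm wide (own y), 77 to 106 mm above the foot. Origin: centre of its underside, z up. Stands on the bench at the start. Hidden mass, 0.30 to 0.60 kg.
- reference: the white-capped reference bucket, same shape and sizes, 0.45 kg, standing on the left pan of the balance; stays there. Origin: centre of its underside.
- balance: grey two-pan trip balance, fixed; base 130 x 310 mm; pans on its y axis 115 mm from the middle, left pan at +y, right at -y; between them a pillar 34 x 50 mm with dial, 154 mm high (red pointer to 182 mm). Origin: centre of its underside. A linkage keeps the pans level as they rise and sink. The knife edges bear at most 15 N from the bucket.
- pan_right_top (a point): centre of the floor of the right pan (empty at the start), a steel pan 120 mm across inside with a rim 4 mm above its floor. It moves with the beam: height about 100 mm when up, 87 mm level, 74 mm when down.
- pan_left_top (a point): centre of the floor of the left pan, like the right one; it sinks as the other rises.
- beam (a joint): beam tilt: 0 = left pan down on its rubber stop, 0.11 level, 0.22 = right pan down on its stop. 6 percent difference in weight carries it to a stop, less leaves it between (weak centring spring). Let go with unequal loads it slams over: it must never turn faster than 0.4 rad/s (46 mm/s at the pan), loading or unloading. Once the hand feels no weight left, letting go leaves the beam where it is.
- red_stand: red plastic block 92 x 92 x 42 mm fixed on the bench with a round hole 55 mm diameter, 34 mm deep with a 3 mm bevel, in the middle of its top: for buckets heavier than the reference. Origin: centre of its underside (hole floor 8 mm above it).
- blue_stand: the same in blue: for buckets lighter than the reference. Red and blue change places.
- mouse: black computer mouse 105 x 60 x 30 mm on the bench, a bystander. Origin: centre of its underside.
- tube_rack: white rack 70 x 190 mm with capped blood tubes, 94 mm high, a bystander. Origin: centre of its underside.
- label_roll: white roll of labels 90 mm diameter, 60 mm high, a bystander. Origin: centre of its underside.
Mind the look-alikes: they are no part of the job. There is more than one size of the red_stand; the one meant has the size given above.

How it is judged:
On the way:
1. the bucket stands on the right pan, let go, and the beam has come to rest (horizontal distance between bucket and pan_right_top below 0.03 m and contact force between bucket and balance above 2.5 N and contact force between the fingers and bucket below 0.05 N and angle between bucket's own z axis and vertical below 0.06 rad and velocity of joint beam between -0.03 and 0.03 rad/s), for 0.4 s.
At the end, for the whole second after the job is handed in: Bucket let go, still, upright (0.06 rad) in the red stand if heavier than the reference, in the blue if lighter (within 3%: either), 2.5 mm from the hole floor, 4 mm from its axis; reference within 20 mm of the left pan's centre, upright, beam back (under 0.03 rad) (((horizontal distance between bucket and red_stand below 0.004 m and z of bucket in the frame of red_stand below 0.0105 m and contact force between bucket and red_stand above 4.28207 N) or (horizontal distance between bucket and blue_stand below 0.004 m and z of bucket in the frame of blue_stand below 0.0105 m and contact force between bucket and blue_stand between 1 and 4.54694 N)) and angle between each of bucket, reference's own z axis and vertical below 0.06 rad and linear speed of bucket below 0.02 m/s and distance between reference and pan_left_top below 0.02 m and value of joint beam below 0.03 rad); the robot touches nothing.
It fails at once if the beam swings faster than 0.4 rad/s (velocity of joint beam above 0.4 rad/s or velocity of joint beam below -0.4 rad/s).
It fails at once if the bucket presses on the balance with more than 15 N (contact force between bucket and balance above 15 N).
It fails at once if the bucket is rammed into or dropped on a stand (over 25 N) (contact force between bucket and red_stand above 25 N or contact force between bucket and blue_stand above 25 N).
It fails at once if the bucket is tipped more than 0.35 rad (angle between bucket's own z axis and vertical above 0.35 rad).
It fails at once if the reference is shifted on its pan or a bystander by more than 20 mm (distance between reference and pan_left_top above 0.02 m or distance of any of mouse, tube_rack, label_roll from where it was at the start of the episode above 0.02 m).
It also fails if it takes over 67 s, if anything falls off the work surface, if the arm or the gripper's body presses on something with over 40 N, if the wrist force passes 120 N, or if a joint passes its speed limit or range.

### The arm

A 7-joint arm with a two-finger parallel gripper is mounted at the origin on the work surface. World frame = base frame: x ahead of the robot, y to its left, z up, the work surface at z = 0. Lengths are in m, angles in rad, forces in N, time in s.
With the tool pointing down it reaches from about 0.4 to 0.85 m from the base axis. Payload 4.5 kg.
Tool frame: the origin (TCP) lies at the very end of the fingers, on their centre line; the grasp point (between the pads) lies 19 mm behind it; z points along the fingers, y is the line along which they close (so a half turn about z gives the same grasp; the last joint's range is limited). The gripper opens to 88 mm and grips with 3 to 60 N. Pads are 18 mm wide; open, the fingers measure 123 mm over their backs; the gripper's body (75 mm by 187 mm) begins 45 mm behind the grasp point.
Start: joints at [-1.239, 0.689, -0.195, 1.565, 0.157, 0.902, -0.215], TCP at [0.183, 0.598, 0.239] pointing down, gripper open.
Joint ranges: [-3.01, 3.01], [-0.46, 2.08], [-1.47, 1.51], [0.13, 2.56], [-1, 4.14], [0.04, 2.09], [-2.66, 2.66]. Speed limits (rad/s): [2.57, 2.57, 3.14, 3.14, 3.14, 3.14, 3.14].

### API

Orientations are given as a 3x3 rotation matrix whose columns are the frame's x, y, z axes.
In Python, from cell import * gives the robot as it stands.
- The arm moves only by the tool play_rows, never from a script. Its argument "targets" is a list of rows, each a list of 3 entries, a list of its own where there are three numbers: the shift along the tool's x, y, z in units of 0.15 m (1.0 is 0.15 m), then the turn, a rotation vector about the tool's x, y, z in units of 120 degrees (1.0 is 120 degrees), then the closure in counts, from 0 (fully open) to 255 (shut). A call has 1 to 20 rows; each row is the pose to reach, as a shift and turn from the pose commanded when the call began, along the tool's axes at that moment; what a row does not reach only later rows make up. A row lasts 1/10 s, in which the tool goes at most 50 mm and 8.59 degrees, less where a joint would pass 70% of its speed; a pose out of reach is approached as far as the arm can. A call with a number of a shift or a turn outside -1 to 1 is refused whole. A call with a gripper value outside its range is refused whole. The fingers move at their own pace and stop on an object; "grip_force" is the grip in N (left out, the last holds). Time passes only in rows, so rows that repeat a pose let the fingers close. It gives the time, the measured TCP pose, the force, the opening and the grip force at its end, in the units of the state.
- sense(): the state, without advancing time (a new reading comes with each control period).
- snapshot(name): name is "scene" or "top" or "wrist"; returns a dict with "img" (420x560x3 uint8, red, green, blue), "range_z" (420x560 float32, m along the optical axis (not along the pixel's ray), 0 where there is no reading), "mtx" (3x3 intrinsics, pixels), "rvec" (rotation vector, rad) and "tvec" (3), from world to camera coordinates, as OpenCV has them. Camera axes: x right, y down, z forward; pixel columns grow to the right and rows downward; lengths in m; the calibration is good to about 2 mm. A picture is of the moment at which its call begins.
- close_job(): hands the job in; it is judged then, once.
Trained networks look in a picture, given as the dict that the camera call returned (one of the last four; its "shot" number tells which), for a name from the list of things; names that differ only in an ending like _2 or _b are one class to them, and where a whole thing is asked for, a point or a joint stands for the part that bears it (a point fixed in the world has none). Each returns a list of dicts, best first, with "score" (0 to 1); they miss things now and then, are a little off and sometimes report something else, mostly with a low value. They report only what shows in the picture. A call takes as long as a camera call. They do not tell look-alikes from the thing itself.
- silhouettes(picture, target): "mask" (420x560 bool, what is visible of it) and "box" ([left, top, width, height] in pixels, round what is visible of it).
- mark_of(picture, target): "location" ([column, row] in pixels: a listed point, or the origin of a listed thing).
The state is a dict: "clock": time; "joints": joint angles; "joint_velocities": joint speeds; "tau": joint torques, N m; "ee_pos": TCP position; "tcp_rot": TCP orientation; "force": force on the tool from outside, world axes, zero at the start; "moment": the same for the moment, N m; "finger_gap": finger opening in m; "finger_force": force on a finger pad.
Only numpy, scipy, OpenCV 4.12 (cv2) and the standard library are available. Lean on these libraries where they do the work, as an engineer would, in place of code of your own. Each camera call takes 0.05 s, during which the arm holds its last target. There are 200 camera calls.

## Working session

There is one attempt and no reset: what is moved stays moved. The work goes in short steps, Python scripts to look and compute and a tool call to move; the robot and the scene stay as the last step left them, time stands still between calls to the robot, and variables do not carry over. Pictures are saved under pics/ and viewed, at most 10 in all, crops included, and the job is handed in when it is done.

Besides the shell and the picture viewer there is one more tool, called after "Request:" in YAML: its name, and indented under it one key for each argument. play_rows: Moves the arm, as the interface text tells. Its arguments: {"type":"object","properties":{"targets":{"type":"array"},"grip_force":{"type":"number"}},"required":["targets"]}

```bash
mkdir -p pics; cat > h.py <<'E'
from cell import *
import numpy as np, cv2
def cloud(s):
    R=cv2.Rodrigues(np.array(s["rvec"],float))[0]; t=np.array(s["tvec"],float).ravel(); K=np.array(s["mtx"])
    z=s["range_z"]; v,u=np.mgrid[0:z.shape[0],0:z.shape[1]]
    p=np.stack([(u-K[0,2])/K[0,0]*z,(v-K[1,2])/K[1,1]*z,z],-1)
    P=(p-t)@R; P[z<=0]=np.nan
    return P
def save(s,n): cv2.imwrite(f"pics/{n}.png",cv2.cvtColor(s["img"],cv2.COLOR_RGB2BGR))
E
python3 - <<'E'
from h import *
for n in ["scene","top"]:
    s=snapshot(n); save(s,n+"0"); P=cloud(s)
    for t in ["bucket","reference","balance","red_stand","blue_stand","mouse","tube_rack","label_roll"]:
        for d in silhouettes(s,t)[:3]:
            q=P[d["mask"]]; q=q[~np.isnan(q[:,0])]
            if len(q): 
                zt=np.percentile(q[:,2],98); top=q[q[:,2]>zt-.008]
                print(n,t,round(d["score"],2),d["box"],"zt",zt.round(3),"topc",((top.min(0)+top.max(0))/2).round(3)[:2],"ext",np.ptp(top,axis=0).round(3)[:2])
    for t in ["pan_right_top","pan_left_top"]:
        for d in mark_of(s,t)[:2]:
            u,v=np.round(d["location"]).astype(int); print(n,t,round(d["score"],2),u,v,P[v,u].round(3))
s=sense(); print(s["clock"],s["ee_pos"],np.round(s["tcp_rot"],3).tolist(),s["finger_gap"])
E
```

```text
scene bucket 0.81 [194.1, 122.9, 15.3, 26.0] zt 0.107 topc [ 0.559 -0.386] ext [0.046 0.035]
scene reference 0.64 [291.8, 201.4, 17.9, 29.2] zt 0.183 topc [0.611 0.137] ext [0.042 0.03 ]
scene balance 0.9 [229.5, 168.4, 87.2, 86.6] zt 0.153 topc [0.621 0.016] ext [0.044 0.056]
scene red_stand 0.78 [347.8, 291.7, 58.4, 64.8] zt 0.06 topc [0.687 0.499] ext [0.139 0.137]
scene red_stand 0.68 [269.8, 266.5, 60.7, 61.0] zt 0.06 topc [0.773 0.281] ext [0.131 0.13 ]
scene blue_stand 0.97 [348.3, 221.7, 41.9, 39.2] zt 0.046 topc [0.49  0.326] ext [0.118 0.095]
scene mouse 0.69 [281.4, 164.5, 27.9, 25.3] zt 0.032 topc [ 0.434 -0.037] ext [0.087 0.052]
scene mouse 0.58 [230.8, 169.6, 84.8, 86.0] zt 0.154 topc [0.618 0.016] ext [0.049 0.057]
scene tube_rack 0.81 [217.1, 225.1, 56.9, 57.6] zt 0.096 topc [0.788 0.062] ext [0.051 0.16 ]
scene label_roll 0.66 [180.3, 184.2, 25.6, 32.5] zt 0.064 topc [ 0.764 -0.209] ext [0.085 0.09 ]
scene pan_right_top 0.86 246 182 [ 0.62  -0.091  0.102]
scene pan_left_top 0.79 300 223 [0.629 0.15  0.116]
scene pan_left_top 0.69 195 206 [ 0.779 -0.173  0.052]
top r
[... 668 characters left out ...]
0, 35.4] zt 0.034 topc [ 0.436 -0.035] ext [0.086 0.05 ]
top mouse 0.74 [170.3, 239.5, 35.3, 31.9] zt 0.049 topc [0.48  0.326] ext [0.094 0.096]
top tube_rack 0.76 [243.4, 140.0, 62.1, 28.3] zt 0.099 topc [0.787 0.065] ext [0.051 0.157]
top label_roll 0.65 [233.8, 181.6, 119.0, 48.9] zt 0.108 topc [0.62  0.001] ext [0.124 0.323]
top label_roll 0.62 [346.4, 143.3, 31.9, 33.9] zt 0.066 topc [ 0.763 -0.206] ext [0.088 0.089]
top pan_right_top 0.94 328 205 [ 0.616 -0.09   0.107]
top pan_right_top 0.42 273 157 [0.766 0.066 0.088]
top pan_left_top 0.7 248 208 [0.599 0.135 0.182]
1.1 [0.18335386 0.59754273 0.23876803] [[-0.956, 0.293, -0.0], [0.293, 0.956, 0.0], [0.0, 0.0, -1.0]] 0.0883223111354201
```

```bash
python3 - <<'E'
import cv2,numpy as np
a=cv2.imread("pics/top0.png")
c=cv2.resize(a[120:300,90:430],(800,424),interpolation=cv2.INTER_CUBIC)
cv2.imwrite("pics/topc.png",c)
E
```

```text
(no output)
```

View pics/topc.png

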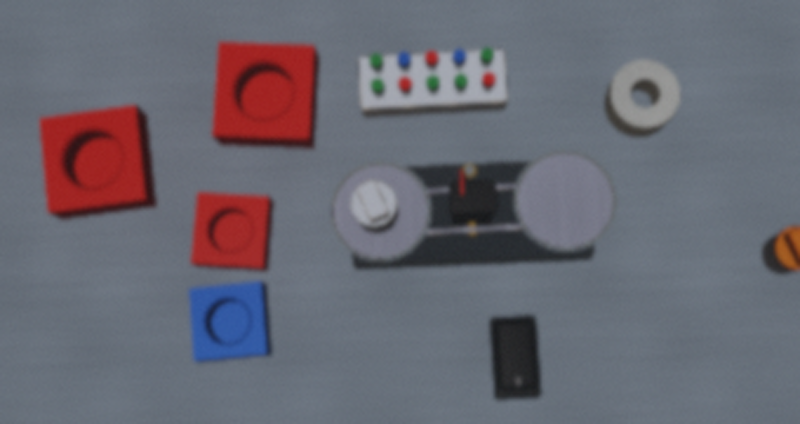

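View pics/scene0.png

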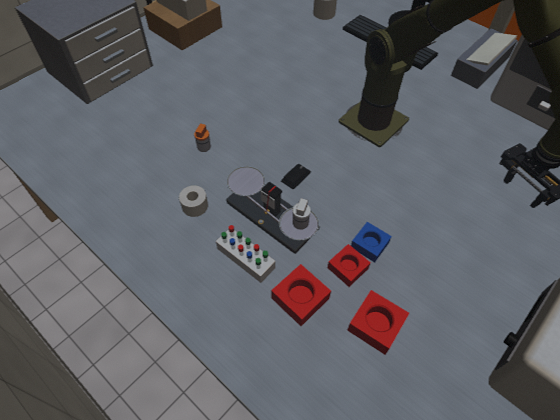

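```bash
python3 - <<'E'
from h import *
for n in ["scene","top"]:
    s=snapshot(n); P=cloud(s); X,Y,Z=P[...,0],P[...,1],P[...,2]
    def rect(m,l):
        q=P[m][:,:2].astype(np.float32); 
        if len(q)>5: print(n,l,len(q),cv2.minAreaRect(q),q.mean(0), np.median(P[m][:,2]))
    near=lambda x,y,r:np.hypot(X-x,Y-y)<r
    b=near(.559,-.386,.06)
    rect(b&(Z>.094),"bar"); rect(b&(Z>.06)&(Z<.085),"cap"); 
    m=near(.618,-.1,.09)&(Z>.085)&(Z<.125); rect(m,"panR")
    q=P[m]; print(cv2.minEnclosingCircle(q[:,:2].astype(np.float32)), np.percentile(q[:,2],[5,50,95]))
    rect(near(.62,.01,.2)&(Z>.012)&(Z<.045),"base")
    rect(near(.62,.01,.045)&(Z>.14)&(Z<.158),"pillar")
    rect(near(.61,.137,.04)&(Z>.165),"refbar")
    rect(near(.598,.326,.066)&(Z>.036),"red"); rect(near(.481,.326,.066)&(Z>.036),"blue")
    for x,y,l in [(.598,.326,"redhole"),(.481,.326,"bluehole")]: rect(near(x,y,.035)&(Z<.03),l)
E
```

```text
scene bar 81 ((0.5587616562843323, -0.3853354752063751), (0.04534487798810005, 0.025217914953827858), 23.961223602294922) [ 0.5608212  -0.38359207] 0.10439358385485382
scene cap 106 ((0.563802182674408, -0.3794654309749603), (0.04454557225108147, 0.052023470401763916), 47.05219268798828) [ 0.5643064 -0.374609 ] 0.07466280235639762
scene panR 917 ((0.6174176335334778, -0.0985884964466095), (0.1272205412387848, 0.1256968080997467), 36.534244537353516) [ 0.6161159  -0.09965096] 0.09943845316088576
((0.6213192939758301, -0.08708082139492035), 0.07661973685026169) [0.09501486 0.09943845 0.10438507]
scene base 1629 ((0.6316012144088745, 0.03567372262477875), (0.3109537363052368, 0.36372438073158264), 70.57964324951172) [0.6273411 0.0105331] 0.029830805821770213
scene pillar 205 ((0.6174969673156738, 0.01596316322684288), (0.058225519955158234, 0.049430787563323975), 89.91883087158203) [0.6181954  0.01730529] 0.15190045810563538
scene refbar 120 ((0.6084799766540527, 0.13427120447158813), (0.04821247607469559, 0.024187689647078514), 23.784343719482422) [0.6119175  0.13613214] 0.177924601857
[... 1722 characters left out ...]
[0.6096625 0.1353846] 0.18037836374557562
top red 683 ((0.5977474451065063, 0.3262159526348114), (0.09357069432735443, 0.09287534654140472), 85.50653076171875) [0.5974323 0.3264407] 0.04267208236377901
top blue 706 ((0.48182788491249084, 0.32727235555648804), (0.0922868624329567, 0.09273020923137665), 4.787168979644775) [0.48152247 0.3268895 ] 0.04269723107093602
top redhole 239 ((0.6013749241828918, 0.32989445328712463), (0.04831385612487793, 0.04997557774186134), 87.41553497314453) [0.6014821 0.3311545] 0.009076219435743061
top bluehole 250 ((0.4833091199398041, 0.33096492290496826), (0.0518602691590786, 0.048247478902339935), 8.098183631896973) [0.4834061  0.33215928] 0.008687405774324478
```

```bash
cat >> h.py <<'E'
from scipy.spatial.transform import Rotation as Ro
def Rd(y): # tool-down, tool y axis at world angle y(deg)
    a=np.radians(y); yv=np.array([np.cos(a),np.sin(a),0]); z=np.array([0,0,-1.]); return np.stack([np.cross(yv,z),yv,z],1)
def plan(wps):
    s=sense(); p,R=np.array(s["ee_pos"]),np.array(s["tcp_rot"])
    for q,y in wps:
        R2=Rd(y); sh=R.T@(np.array(q)-p)/.15; tn=Ro.from_matrix(R.T@R2).as_rotvec()/np.radians(120)
        sh,tn=sh.round(3),tn.round(3); print(sh.tolist(),tn.tolist(), "rows",max(np.linalg.norm(sh)*3,np.linalg.norm(tn)*120/8.59).round(1))
        p=p+R@sh*.15; R=R@Ro.from_rotvec(tn*np.radians(120)).as_matrix()
E
python3 - <<'E'
from h import *
Y=[73-141*k/7 for k in range(1,7)]+[-68]
plan([((.30,.50,.24),Y[0]),((.42,.39,.25),Y[1]),((.50,.26,.26),Y[2]),((.52,.10,.26),Y[3]),((.53,-.06,.26),Y[4]),((.54,-.22,.26),Y[5]),((.55,-.33,.26),Y[6])])
E
```

```text
[-0.934, -0.393, -0.009] [0.0, -0.0, 0.167] rows 3.0
[-1.081, -0.103, -0.066] [0.0, -0.0, 0.168] rows 3.3
[-1.017, -0.02, -0.067] [0.0, -0.0, 0.168] rows 3.1
[-1.07, -0.102, -0.0] [-0.0, -0.0, 0.168] rows 3.2
[-1.048, 0.207, -0.0] [-0.0, -0.0, 0.168] rows 3.2
[-0.914, 0.556, -0.0] [-0.0, -0.0, 0.168] rows 3.2
[-0.442, 0.588, -0.0] [-0.0, -0.0, 0.167] rows 2.3
```

Request:
play_rows:
  targets:
    - [[-0.93,-0.39,-0.01],[0,0,0.168],0]
    - [[-0.93,-0.39,-0.01],[0,0,0.168],0]
    - [[-0.93,-0.39,-0.01],[0,0,0.168],0]
    - [[-0.93,-0.39,-0.01],[0,0,0.168],0]

```text
clock: 1.6
ee_pos: [0.3077, 0.4942, 0.2404]
tcp_rot: [[-0.788, 0.615, 0.006], [0.615, 0.788, -0.005], [-0.007, -0.0, -1.0]]
force: [0.1, -1.0, 0.6]
finger_gap: 0.0884
finger_force: 0.0
```

Request:
play_rows:
  targets:
    - [[-1,-0.1,-0.07],[0,0,0.168],0]
    - [[-1,-0.1,-0.07],[0,0,0.168],0]
    - [[-1,-0.1,-0.07],[0,0,0.168],0]
    - [[-1,-0.1,-0.07],[0,0,0.168],0]

```text
clock: 2.0
ee_pos: [0.4168, 0.3913, 0.2514]
tcp_rot: [[-0.528, 0.849, 0.005], [0.849, 0.528, -0.004], [-0.006, 0.003, -1.0]]
force: [-0.0, -0.6, -0.7]
finger_gap: 0.0887
finger_force: 0.0
```

Request:
play_rows:
  targets:
    - [[-1,-0.02,-0.07],[0,0,0.168],0]
    - [[-1,-0.02,-0.07],[0,0,0.168],0]
    - [[-1,-0.02,-0.07],[0,0,0.168],0]
    - [[-1,-0.02,-0.07],[0,0,0.168],0]

```text
clock: 2.4
ee_pos: [0.4928, 0.2623, 0.262]
tcp_rot: [[-0.204, 0.979, 0.004], [0.979, 0.204, -0.004], [-0.005, 0.003, -1.0]]
force: [-0.5, -0.5, 0.3]
finger_gap: 0.0882
finger_force: 0.0
```

Request:
play_rows:
  targets:
    - [[-1,-0.1,0],[0,0,0.168],0]
    - [[-1,-0.1,0],[0,0,0.168],0]
    - [[-1,-0.1,0],[0,0,0.168],0]
    - [[-1,-0.1,0],[0,0,0.168],0]

```text
clock: 2.8
ee_pos: [0.5065, 0.1128, 0.2616]
tcp_rot: [[0.145, 0.989, 0.0], [0.989, -0.145, -0.005], [-0.005, 0.001, -1.0]]
force: [-0.5, -0.5, -0.6]
finger_gap: 0.0878
finger_force: 0.0
```

Request:
play_rows:
  targets:
    - [[-1,0.2,0],[0,0,0.168],0]
    - [[-1,0.2,0],[0,0,0.168],0]
    - [[-1,0.2,0],[0,0,0.168],0]
    - [[-1,0.2,0],[0,0,0.168],0]

```text
clock: 3.2
ee_pos: [0.5157, -0.039, 0.2617]
tcp_rot: [[0.476, 0.879, 0.001], [0.879, -0.476, -0.004], [-0.003, 0.003, -1.0]]
force: [-0.5, 0.6, 0.0]
finger_gap: 0.0876
finger_force: 0.0
```

Request:
play_rows:
  targets:
    - [[-0.91,0.56,0],[0,0,0.168],0]
    - [[-0.91,0.56,0],[0,0,0.168],0]
    - [[-0.91,0.56,0],[0,0,0.168],0]
    - [[-0.91,0.56,0],[0,0,0.168],0]

```text
clock: 3.6
ee_pos: [0.5261, -0.1978, 0.2616]
tcp_rot: [[0.748, 0.664, 0.001], [0.664, -0.748, -0.004], [-0.002, 0.004, -1.0]]
force: [-0.1, -0.6, -0.1]
finger_gap: 0.0884
finger_force: 0.0
```

```bash
python3 - <<'E'
from h import *
plan([((.545,-.29,.26),-60),((.5595,-.385,.21),-68)])
E
```

```text
[-0.314, 0.543, 0.013] [0.002, 0.001, 0.097] rows 1.9
[-0.232, 0.597, 0.334] [0.0, -0.0, 0.066] rows 2.2
```

Request:
play_rows:
  targets:
    - [[-0.31,0.54,0.01],[0.002,0.001,0.097],0]
    - [[-0.31,0.54,0.01],[0.002,0.001,0.097],0]

```text
clock: 3.8
ee_pos: [0.5474, -0.2822, 0.2595]
tcp_rot: [[0.863, 0.506, -0.0], [0.506, -0.863, 0.007], [0.003, -0.006, -1.0]]
force: [0.1, -0.1, 0.6]
finger_gap: 0.088
finger_force: 0.0
```

Request:
play_rows:
  targets:
    - [[-0.23,0.6,0.33],[0,0,0.066],0]
    - [[-0.23,0.6,0.33],[0,0,0.066],0]
    - [[-0.23,0.6,0.33],[0,0,0.066],0]
    - [[-0.23,0.6,0.33],[0,0,0.066],0]

```text
clock: 4.2
ee_pos: [0.5615, -0.3776, 0.2081]
tcp_rot: [[0.924, 0.382, -0.003], [0.382, -0.924, 0.007], [0.0, -0.007, -1.0]]
force: [0.5, 0.5, 0.5]
finger_gap: 0.0882
finger_force: 0.0
```

```bash
python3 - <<'E'
from h import *
s=snapshot("wrist"); save(s,"w1"); P=cloud(s); Z=P[...,2]
print(np.nanpercentile(Z,[1,50,99]))
m=(Z>.094)&(Z<.115)&(np.hypot(P[...,0]-.56,P[...,1]+.385)<.05)
print(m.sum(), cv2.minAreaRect(P[m][:,:2].astype(np.float32)) if m.sum()>5 else 0)
m=(Z>.066)&(Z<.085)&(np.hypot(P[...,0]-.56,P[...,1]+.385)<.05)
print(m.sum(), cv2.minEnclosingCircle(P[m][:,:2].astype(np.float32)) if m.sum()>5 else 0)
q=sense(); print(q["ee_pos"],np.round(q["tcp_rot"],3).tolist(),np.round(q["joints"],2)); plan([((.5595,-.385,.08),-68)])
E
```

```text
[-0.00150604  0.00058638  0.29682253]
1730 ((0.5576445460319519, -0.3880607783794403), (0.04388662427663803, 0.023870091885328293), 22.995141983032227)
1571 ((0.5573534369468689, -0.38826391100883484), 0.027565931901335716)
[ 0.56231191 -0.37613005  0.209133  ] [[0.924, 0.384, -0.001], [0.384, -0.923, 0.007], [0.002, -0.007, -1.0]] [ 0.34  0.83  0.38  1.44 -0.35  0.95 -0.36]
[-0.042, 0.053, 0.86] [-0.003, -0.001, 0.005] rows 2.6
```

View pics/w1.png

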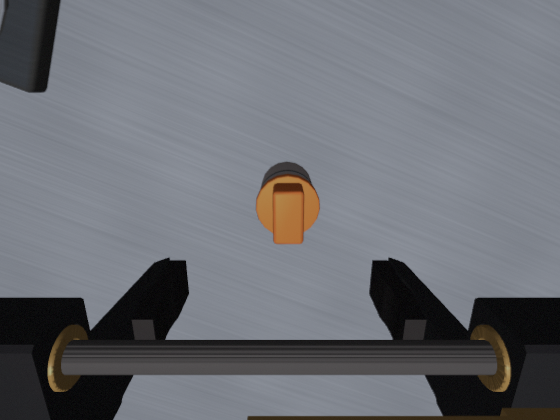

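```bash
python3 - <<'E'
from h import *
plan([((.558,-.3875,.12),-67.5),((.558,-.3875,.082),-67.5)])
E
```

```text
[-0.057, 0.063, 0.594] [-0.003, -0.001, 0.0] rows 1.8
[0.0, 0.0, 0.253] [-0.0, 0.0, 0.0] rows 0.8
```

Request:
play_rows:
  targets:
    - [[-0.057,0.063,0.3],[-0.003,-0.001,0],0]
    - [[-0.057,0.063,0.594],[-0.003,-0.001,0],0]
    - [[-0.057,0.063,0.594],[-0.003,-0.001,0],0]
    - [[-0.057,0.063,0.72],[-0.003,-0.001,0],0]
    - [[-0.057,0.063,0.845],[-0.003,-0.001,0],0]
    - [[-0.057,0.063,0.845],[-0.003,-0.001,0],0]
    - [[-0.057,0.063,0.845],[-0.003,-0.001,0],0]

```text
clock: 4.95
ee_pos: [0.5588, -0.389, 0.0853]
tcp_rot: [[0.924, 0.383, 0.002], [0.383, -0.924, -0.003], [0.001, 0.003, -1.0]]
force: [0.6, 0.0, 0.5]
finger_gap: 0.0881
finger_force: 0.0
```

Request:
play_rows:
  targets:
    - [[0,0,0],[0,0,0],255]
    - [[0,0,0],[0,0,0],255]
    - [[0,0,0],[0,0,0],255]
    - [[0,0,0],[0,0,0],255]
    - [[0,0,0],[0,0,0],255]
    - [[0,0,0],[0,0,0],255]
    - [[0,0,0],[0,0,0],255]
    - [[0,0,0],[0,0,0],255]
    - [[0,0,0],[0,0,0],255]
    - [[0,0,0],[0,0,0],255]
  grip_force: 30

```text
clock: 5.95
ee_pos: [0.5568, -0.3896, 0.0827]
tcp_rot: [[0.924, 0.381, -0.001], [0.381, -0.924, -0.001], [-0.001, 0.001, -1.0]]
force: [-0.2, 0.8, -0.7]
finger_gap: 0.0236
finger_force: 29.7
```

Request:
play_rows:
  targets:
    - [[0,0,-0.1],[0,0,0],255]
    - [[0,0,-0.25],[0,0,0],255]
    - [[0,0,-0.45],[0,0,0],255]
    - [[0,0,-0.7],[0,0,0],255]
    - [[0,0,-0.9],[0,0,0],255]
    - [[0,0,-0.96],[0,0,0],255]
    - [[0,0,-0.96],[0,0,0],255]
    - [[0,0,-0.96],[0,0,0],255]
    - [[0,0,-0.96],[0,0,0],255]

```text
clock: 6.85
ee_pos: [0.556, -0.3885, 0.2246]
tcp_rot: [[0.924, 0.381, -0.004], [0.381, -0.924, 0.001], [-0.003, -0.002, -1.0]]
force: [-0.2, 1.0, -3.9]
finger_gap: 0.024
finger_force: 29.7
```

```bash
python3 - <<'E'
from h import *
q=sense(); print(q["ee_pos"],np.round(q["force"],2),np.round(q["moment"],2),q["finger_gap"])
f=[]
for i in range(4):
    s=snapshot("wrist"); f.append(sense()["force"][2])
save(s,"w2"); print(f)
P=cloud(s); q=sense()
E
```

```text
[ 0.55601857 -0.38854305  0.22464314] [-0.17  1.   -3.94] [ 0.    0.16 -0.  ] 0.024002248783952518
[np.float64(-3.3588287655575044), np.float64(-3.09198469737552), np.float64(-3.5117534821770247), np.float64(-3.066583475958193)]
```

```bash
python3 - <<'E'
from h import *
plan([((.588,-.245,.225),-67.5),((.619,-.098,.215),-67.5),((.619,-.098,.188),-67.5)])
E
```

```text
[0.56, -0.809, 0.004] [0.0, 0.001, -0.001] rows 3.0
[0.567, -0.826, 0.066] [0.0, 0.0, 0.0] rows 3.0
[-0.0, -0.0, 0.18] [0.0, 0.0, 0.0] rows 0.5
```

Request:
play_rows:
  targets:
    - [[0.05,-0.07,0],[0,0,0],255]
    - [[0.12,-0.18,0],[0,0,0],255]
    - [[0.2,-0.29,0],[0,0,0],255]
    - [[0.28,-0.4,0],[0,0,0],255]
    - [[0.36,-0.52,0],[0,0,0],255]
    - [[0.44,-0.64,0],[0,0,0],255]
    - [[0.5,-0.73,0],[0,0,0],255]
    - [[0.56,-0.81,0],[0,0,0],255]

```text
clock: 7.85
ee_pos: [0.5886, -0.2434, 0.2266]
tcp_rot: [[0.924, 0.382, -0.0], [0.382, -0.924, -0.001], [-0.001, 0.001, -1.0]]
force: [0.4, -0.2, -4.4]
finger_gap: 0.0238
finger_force: 29.7
```

Request:
play_rows:
  targets:
    - [[0.06,-0.09,0],[0,0,0],255]
    - [[0.15,-0.21,0],[0,0,0],255]
    - [[0.24,-0.35,0],[0,0,0],255]
    - [[0.33,-0.49,0],[0,0,0],255]
    - [[0.42,-0.61,0],[0,0,0],255]
    - [[0.5,-0.73,0.02],[0,0,0],255]
    - [[0.54,-0.79,0.04],[0,0,0],255]
    - [[0.567,-0.826,0.066],[0,0,0],255]
    - [[0.567,-0.826,0.066],[0,0,0],255]
    - [[0.567,-0.826,0.066],[0,0,0],255]
    - [[0.567,-0.826,0.066],[0,0,0],255]

```text
clock: 8.95
ee_pos: [0.6194, -0.1001, 0.2167]
tcp_rot: [[0.925, 0.379, -0.0], [0.379, -0.925, -0.003], [-0.001, 0.003, -1.0]]
force: [0.5, 0.2, -3.5]
finger_gap: 0.0237
finger_force: 29.7
```

```bash
python3 - <<'E'
from h import *
f=[]
for i in range(6):
    s=snapshot("scene"); f.append(sense()["force"])
print(np.mean(f,0),np.std(f,0))
P=cloud(s);X,Y,Z=P[...,0],P[...,1],P[...,2]
m=(np.hypot(X-.6185,Y+.098)<.065)&(Z>.06)&(Z<.13); print(np.percentile(Z[m],[5,25,50,75,95]))
c=s["img"][130:260,190:340]; c=cv2.resize(c,None,fx=4.5,fy=4.5,interpolation=cv2.INTER_CUBIC); cv2.imwrite("pics/s2.png",c[:,:,::-1])
plan([((.619,-.098,.19),-67.5)]); print(sense()["ee_pos"])
E
```

```text
[-0.04730736 -0.02659101 -3.41142256] [0.36714281 0.42422467 0.58411882]
[0.09350381 0.09746547 0.09943672 0.10104291 0.10350783]
[-0.002, -0.006, 0.177] [0.001, 0.0, -0.001] rows 0.5
[ 0.6196496  -0.09865997  0.21655858]
```

View pics/s2.png

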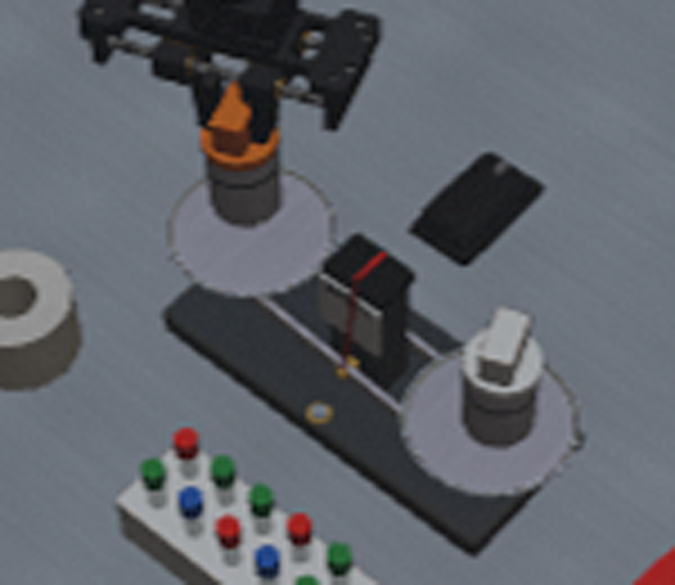

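Request:
play_rows:
  targets:
    - [[0,0,0.03],[0,0,0],255]
    - [[0,0,0.07],[0,0,0],255]
    - [[0,0,0.11],[0,0,0],255]
    - [[0,0,0.14],[0,0,0],255]
    - [[0,0,0.165],[0,0,0],255]
    - [[0,0,0.18],[0,0,0],255]
    - [[0,0,0.185],[0,0,0],255]
    - [[0,0,0.19],[0,0,0],255]
    - [[0,0,0.195],[0,0,0],255]
    - [[0,0,0.2],[0,0,0],255]
    - [[0,0,0.2],[0,0,0],255]
    - [[0,0,0.2],[0,0,0],255]

```text
clock: 10.45
ee_pos: [0.6197, -0.0983, 0.1865]
tcp_rot: [[0.924, 0.381, -0.0], [0.381, -0.924, -0.002], [-0.001, 0.002, -1.0]]
force: [-0.4, 0.9, -4.1]
finger_gap: 0.024
finger_force: 29.7
```

Request:
play_rows:
  targets:
    - [[0,0,0.003],[0,0,0],255]
    - [[0,0,0.006],[0,0,0],255]
    - [[0,0,0.009],[0,0,0],255]
    - [[0,0,0.012],[0,0,0],255]
    - [[0,0,0.012],[0,0,0],255]

```text
clock: 10.95
ee_pos: [0.6196, -0.0983, 0.1845]
tcp_rot: [[0.924, 0.381, -0.001], [0.381, -0.924, -0.002], [-0.001, 0.002, -1.0]]
force: [-0.3, 0.3, -4.4]
finger_gap: 0.0237
finger_force: 29.7
```

Request:
play_rows:
  targets:
    - [[0,0,0.003],[0,0,0],255]
    - [[0,0,0.006],[0,0,0],255]
    - [[0,0,0.009],[0,0,0],255]
    - [[0,0,0.009],[0,0,0],255]

```text
clock: 11.35
ee_pos: [0.6196, -0.0983, 0.1832]
tcp_rot: [[0.924, 0.381, -0.0], [0.381, -0.924, -0.002], [-0.001, 0.002, -1.0]]
force: [-0.2, -0.1, -3.5]
finger_gap: 0.0238
finger_force: 29.7
```

```bash
cat > f.py <<'E'
from h import *
f=[]
for i in range(4):
    s=snapshot("wrist"); f.append(sense()["force"])
q=sense(); print(np.mean(f,0).round(2),q["ee_pos"].round(4) if hasattr(q["ee_pos"],"round") else q["ee_pos"],q["clock"])
P=cloud(snapshot("top"));X,Y,Z=P[...,0],P[...,1],P[...,2]
m=(np.hypot(X-.619,Y-.13)<.06)&(Z>.06)&(Z<.13); print("leftpan",np.median(Z[m]))
E
python3 f.py
```

```text
[-0.41  0.2  -3.73] [ 0.6197 -0.0984  0.1833] 11.55
leftpan 0.07618725858342999
```

Not in contact yet; go on in ~1.5 mm steps.

Request:
play_rows:
  targets:
    - [[0,0,0.003],[0,0,0],255]
    - [[0,0,0.006],[0,0,0],255]
    - [[0,0,0.009],[0,0,0],255]
    - [[0,0,0.009],[0,0,0],255]

```text
clock: 12.0
ee_pos: [0.6198, -0.0984, 0.1823]
tcp_rot: [[0.924, 0.381, 0.0], [0.381, -0.924, -0.002], [-0.001, 0.002, -1.0]]
force: [-0.4, 1.3, -0.3]
finger_gap: 0.0238
finger_force: 29.7
```

```bash
python3 f.py
```

```text
[-0.92  0.44  0.2 ] [ 0.6198 -0.0983  0.1822] 12.2
leftpan 0.07615379976514897
```

Request:
play_rows:
  targets:
    - [[0,0,0],[0,0,0],176]
    - [[0,0,0],[0,0,0],165]
    - [[0,0,0],[0,0,0],150]
    - [[0,0,0],[0,0,0],130]
    - [[0,0,0],[0,0,0],120]
    - [[0,0,0],[0,0,0],120]
    - [[0,0,0],[0,0,0],120]
    - [[0,0,0],[0,0,0],120]
    - [[0,0,0],[0,0,0],120]
    - [[0,0,0],[0,0,0],120]
    - [[0,0,0],[0,0,0],120]
    - [[0,0,0],[0,0,0],120]
    - [[0,0,0],[0,0,0],120]

```text
clock: 13.55
ee_pos: [0.6196, -0.0984, 0.182]
tcp_rot: [[0.924, 0.381, -0.0], [0.381, -0.924, -0.002], [-0.001, 0.002, -1.0]]
force: [0.3, 0.7, 0.3]
finger_gap: 0.0466
finger_force: 0.0
```

```bash
python3 f.py; python3 - <<'E'
from h import *
s=snapshot("scene")
c=s["img"][130:260,190:340]; c=cv2.resize(c,None,fx=4.5,fy=4.5,interpolation=cv2.INTER_CUBIC); cv2.imwrite("pics/s3.png",c[:,:,::-1])
E
```

```text
[-0.25 -0.56  0.09] [ 0.6196 -0.0983  0.1819] 13.75
leftpan 0.07593968781727821
```

View pics/s3.png

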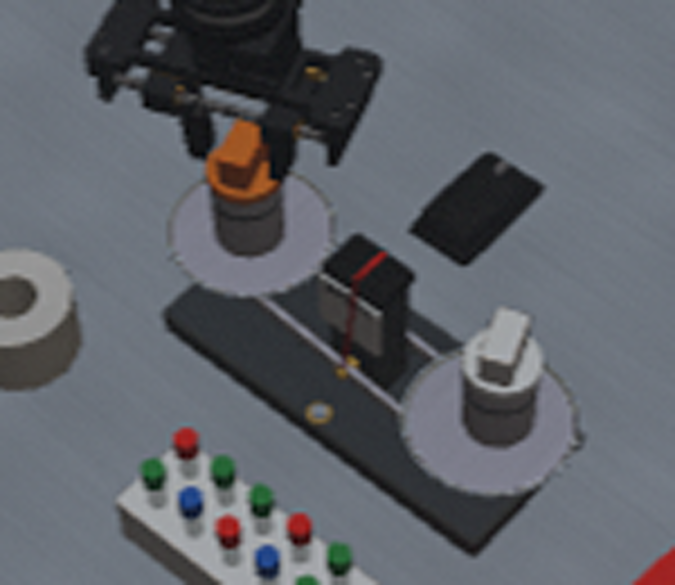

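The bucket stands free on the right pan (crop 248,225). The pointer hasn't moved and the left pan is still down on its stop at 0.076, so it is lighter and goes in the blue stand. Regrasp and lift gently.

Request:
play_rows:
  targets:
    - [[0,0,0],[0,0,0],170]
    - [[0,0,0],[0,0,0],255]
    - [[0,0,0],[0,0,0],255]
    - [[0,0,0],[0,0,0],255]
    - [[0,0,0],[0,0,0],255]
    - [[0,0,0],[0,0,0],255]
    - [[0,0,0],[0,0,0],255]

```text
clock: 14.55
ee_pos: [0.6196, -0.0981, 0.1819]
tcp_rot: [[0.924, 0.381, -0.001], [0.381, -0.924, -0.002], [-0.001, 0.001, -1.0]]
force: [-0.3, 0.5, 0.5]
finger_gap: 0.0235
finger_force: 29.9
```

Request:
play_rows:
  targets:
    - [[0,0,-0.003],[0,0,0],255]
    - [[0,0,-0.007],[0,0,0],255]
    - [[0,0,-0.012],[0,0,0],255]
    - [[0,0,-0.02],[0,0,0],255]
    - [[0,0,-0.03],[0,0,0],255]
    - [[0,0,-0.05],[0,0,0],255]
    - [[0,0,-0.1],[0,0,0],255]
    - [[0,0,-0.2],[0,0,0],255]
    - [[0,0,-0.35],[0,0,0],255]
    - [[0,0,-0.55],[0,0,0],255]
    - [[0,0,-0.75],[0,0,0],255]
    - [[0,0,-0.9],[0,0,0],255]
    - [[0,0,-0.9],[0,0,0],255]
    - [[0,0,-0.9],[0,0,0],255]

```text
clock: 15.95
ee_pos: [0.6194, -0.098, 0.3168]
tcp_rot: [[0.924, 0.381, -0.0], [0.381, -0.924, -0.002], [-0.001, 0.001, -1.0]]
force: [-0.1, -0.3, -3.8]
finger_gap: 0.024
finger_force: 29.9
```

```bash
python3 f.py; python3 - <<'E'
from h import *
# foot .225 above after lift; path toward blue keeping clear of reference (top .18): swing x inward
plan([((.52,-.06,.27),-67.5),((.43,.05,.27),-67.5),((.43,.19,.27),-67.5),((.4815,.3255,.2),-67.5)]); print(np.round(sense()["joints"],2))
E
```

```text
[-0.06 -0.1  -4.05] [ 0.6189 -0.0977  0.3153] 16.15
leftpan 0.07578743755174079
[-0.513, -0.485, 0.305] [0.0, 0.002, -0.001] rows 2.3
[-0.273, -0.907, -0.001] [0.0, -0.0, 0.0] rows 2.8
[0.357, -0.862, 0.001] [0.0, -0.0, 0.0] rows 2.8
[0.663, -0.703, 0.467] [0.0, -0.0, 0.0] rows 3.2
[-0.18  0.66  0.49  1.48 -0.33  1.09 -0.8 ]
```

Request:
play_rows:
  targets:
    - [[-0.06,-0.06,0],[0,0,0],255]
    - [[-0.15,-0.14,0],[0,0,0],255]
    - [[-0.25,-0.24,0],[0,0,0],255]
    - [[-0.34,-0.34,0],[0,0,0],255]
    - [[-0.43,-0.42,0],[0,0,0],255]
    - [[-0.51,-0.485,0],[0,0,0],255]

```text
clock: 16.8
ee_pos: [0.52, -0.0594, 0.3163]
tcp_rot: [[0.924, 0.382, -0.002], [0.382, -0.924, -0.002], [-0.002, 0.001, -1.0]]
force: [0.6, -0.6, -3.6]
finger_gap: 0.024
finger_force: 29.9
```

Request:
play_rows:
  targets:
    - [[-0.04,-0.12,0],[0,0,0],255]
    - [[-0.08,-0.26,0],[0,0,0],255]
    - [[-0.13,-0.4,0],[0,0,0],255]
    - [[-0.18,-0.54,0],[0,0,0],255]
    - [[-0.22,-0.68,0],[0,0,0],255]
    - [[-0.25,-0.8,0],[0,0,0],255]
    - [[-0.27,-0.91,0],[0,0,0],255]

```text
clock: 17.5
ee_pos: [0.4308, 0.0513, 0.3164]
tcp_rot: [[0.924, 0.381, -0.001], [0.381, -0.924, -0.002], [-0.002, 0.001, -1.0]]
force: [-1.1, 0.6, -3.2]
finger_gap: 0.0239
finger_force: 29.9
```

Request:
play_rows:
  targets:
    - [[0.04,-0.12,0],[0,0,0],255]
    - [[0.09,-0.26,0],[0,0,0],255]
    - [[0.15,-0.4,0],[0,0,0],255]
    - [[0.2,-0.54,0.05],[0,0,0],255]
    - [[0.26,-0.66,0.12],[0,0,0],255]
    - [[0.32,-0.77,0.2],[0,0,0],255]
    - [[0.36,-0.86,0.28],[0,0,0],255]

```text
clock: 18.2
ee_pos: [0.4327, 0.192, 0.2732]
tcp_rot: [[0.924, 0.382, -0.0], [0.382, -0.924, -0.002], [-0.001, 0.002, -1.0]]
force: [0.6, 1.2, -3.5]
finger_gap: 0.0236
finger_force: 29.9
```

```bash
python3 - <<'E'
from h import *
plan([((.465,.28,.22),-67.5),((.4815,.3265,.19),-67.5)]); print(sense()["ee_pos"])
s=snapshot("wrist"); P=cloud(s); Z=P[...,2]; near=np.hypot(P[...,0]-.48,P[...,1]-.326)<.08
m=near&(Z>.036)&(Z<.05); q=P[m][:,:2]; print(m.sum(), np.ptp(q,axis=0) if len(q) else 0, cv2.minAreaRect(q.astype(np.float32)) if len(q) else 0)
E
```

```text
[0.424, -0.461, 0.353] [0.001, 0.001, -0.0] rows 2.2
[0.22, -0.244, 0.2] [-0.0, -0.0, -0.0] rows 1.2
[0.43266163 0.19197173 0.27316091]
6937 [0.13023451 0.09945386] ((0.49590611457824707, 0.32559069991111755), (0.1276671290397644, 0.09429381042718887), 3.6385786533355713)
```

```bash
cat > st.py <<'E'
from h import *
s=snapshot("wrist"); P=cloud(s); Z=P[...,2]; X,Y=P[...,0],P[...,1]
im=s["img"].astype(int); blue=(im[...,2]>im[...,0]+40)
near=np.hypot(X-.4815,Y-.3265)<.072
m=near&blue&(Z>.037)&(Z<.05); q=P[m][:,:2].astype(np.float32); r=cv2.minAreaRect(q); print("block",r,np.median(Z[m]))
h=near&blue&(Z<.032); c=P[m]; 
# hole edge: fit inner boundary of top-face mask
mm=m.astype(np.uint8); cs,hi=cv2.findContours(mm,cv2.RETR_CCOMP,cv2.CHAIN_APPROX_NONE)
for cc,hh in zip(cs,hi[0]):
    if hh[3]>=0 and len(cc)>60:
        e=P[cc[:,0,1],cc[:,0,0]]; e=e[~np.isnan(e[:,0])]; A=np.c_[2*e[:,:2],np.ones(len(e))]; b=(e[:,:2]**2).sum(1); x=np.linalg.lstsq(A,b,rcond=None)[0]
        print("hole",x[:2],np.sqrt(x[2]+x[0]**2+x[1]**2),len(e),e[:,2].mean())
h=near&(Z<.015)&blue; print("floor",h.sum(),cv2.minEnclosingCircle(P[h][:,:2].astype(np.float32)) if h.sum()>9 else 0)
save(s,"w3"); print(sense()["ee_pos"])
E
python3 st.py
```

```text
block ((0.4788815379142761, 0.32453453540802), (0.09224165976047516, 0.09285321831703186), 4.97059965133667) 0.041926123326480644
hole [0.47900595 0.32419852] 0.027625385349713993 156 0.03910247917642911
floor 2034 ((0.4757874011993408, 0.325655072927475), 0.06713949888944626)
[0.4313048  0.19245831 0.27227328]
```

View pics/w3.png

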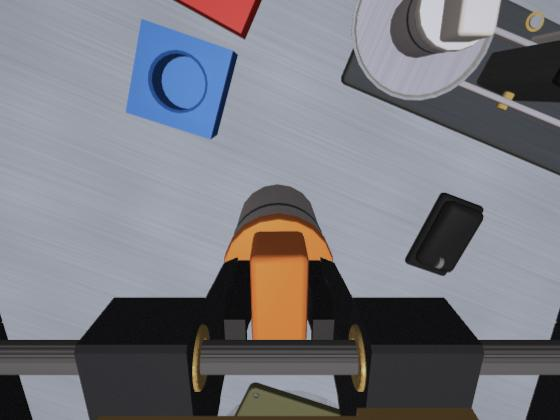

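```bash
cat > bk.py <<'E'
from h import *
from scipy.optimize import least_squares
s=snapshot("wrist"); q=sense(); p=np.array(q["ee_pos"]); R=np.array(q["tcp_rot"]); P=(cloud(s)-p)@R  # tool frame
x,y,d=P[...,0],P[...,1],-P[...,2]+.083   # d = height above foot
near=np.hypot(x,y)<.05
m=near&(d>.012)&(d<.06); e=P[m][:,:2]; print("body n",m.sum())
f=least_squares(lambda c:np.hypot(e[:,0]-c[0],e[:,1]-c[1])-.026,[0,0],loss="soft_l1",f_scale=.001); print("body centre tool xy mm",f.x*1e3, np.std(f.fun)*1e3)
im=s["img"].astype(int); o=near&(im[...,0]>im[...,2]+60)&(d>.070)&(d<.080)
c=P[o][:,:2]; h=cv2.convexHull(c.astype(np.float32))[:,0]; r=np.hypot(*h.T); h=h[(np.abs(h[:,1])<.024)&(r>.022)&(np.abs(h[:,0])>.012)]
g=least_squares(lambda k:np.hypot(h[:,0]-k[0],h[:,1]-k[1])-.0275,[0,0],loss="soft_l1",f_scale=.001); print("cap centre mm",g.x*1e3,len(h),np.median(d[o]))
E
python3 bk.py
```

```text
body n 1717
body centre tool xy mm [ 1.08067721 -0.99277154] 0.26945088626079194
cap centre mm [ 1.46998233 -0.565309  ] 20 0.07667316678981395
```

```bash
python3 - <<'E'
from h import *
plan([((.458,.268,.20),-67.5)])
E
```

```text
[0.361, -0.41, 0.486] [0.001, 0.002, -0.0] rows 2.2
```

Request:
play_rows:
  targets:
    - [[0.05,-0.06,0.06],[0,0,0],255]
    - [[0.13,-0.15,0.17],[0,0,0],255]
    - [[0.21,-0.24,0.28],[0,0,0],255]
    - [[0.29,-0.33,0.38],[0,0,0],255]
    - [[0.34,-0.38,0.45],[0,0,0],255]
    - [[0.36,-0.41,0.486],[0,0,0],255]
    - [[0.36,-0.41,0.486],[0,0,0],255]
    - [[0.36,-0.41,0.486],[0,0,0],255]
    - [[0.36,-0.41,0.486],[0,0,0],255]

```text
clock: 19.25
ee_pos: [0.4592, 0.2669, 0.2021]
tcp_rot: [[0.925, 0.38, 0.001], [0.38, -0.925, -0.002], [-0.0, 0.002, -1.0]]
force: [-1.1, 0.0, -3.9]
finger_gap: 0.0235
finger_force: 29.9
```

```bash
python3 st.py; python3 bk.py
```

```text
block ((0.47891607880592346, 0.32465192675590515), (0.09235531091690063, 0.0921129435300827), 4.865208625793457) 0.04203564773844476
hole [0.47929025 0.32450037] 0.02758384406101097 177 0.03907988621706989
floor 2524 ((0.4783817231655121, 0.32787540555000305), 0.06783544272184372)
[0.45919    0.26705275 0.20212533]
body n 1701
body centre tool xy mm [0.82117408 1.02549883] 0.2593134434983549
cap centre mm [1.21613783 1.52748826] 23 0.07759864062967461
```

Request:
play_rows:
  targets:
    - [[0.03,-0.04,0.0],[0,0,0],255]
    - [[0.1,-0.12,0.05],[0,0,0],255]
    - [[0.17,-0.2,0.1],[0,0,0],255]
    - [[0.22,-0.26,0.15],[0,0,0],255]
    - [[0.25,-0.3,0.19],[0,0,0],255]
    - [[0.263,-0.312,0.2],[0,0,0],255]
    - [[0.263,-0.312,0.2],[0,0,0],255]
    - [[0.263,-0.312,0.2],[0,0,0],255]
    - [[0.263,-0.312,0.2],[0,0,0],255]
    - [[0.263,-0.312,0.2],[0,0,0],255]

```text
clock: 20.35
ee_pos: [0.4776, 0.3256, 0.1717]
tcp_rot: [[0.925, 0.381, 0.0], [0.381, -0.925, -0.002], [-0.001, 0.002, -1.0]]
force: [0.5, 0.1, -3.1]
finger_gap: 0.0235
finger_force: 29.9
```

```bash
sed -i '/print("cap centre/a print("body world",(p+R@[f.x[0],f.x[1],0]).round(4),"cap world",(p+R@[g.x[0],g.x[1],0]).round(4))' bk.py; sed -i 's/; print("cap/\nprint("cap/' bk.py; python3 bk.py; sed -i '$a print("body world",(p+R@[f.x[0],f.x[1],0]).round(4),"cap world",(p+R@[g.x[0],g.x[1],0]).round(4))' bk.py; python3 bk.py; python3 st.py
```

```text
body n 1695
body centre tool xy mm [0.83529739 0.99565057] 0.26771224809649397
cap centre mm [1.24412954 1.59773902] 20 0.07762008529812917
body world [0.4788 0.3251 0.1716] cap world [0.4794 0.3247 0.1716]
body n 1689
body centre tool xy mm [0.851772   0.99146367] 0.2727626520775834
cap centre mm [1.32313228 1.60971624] 17 0.07761323531045415
body world [0.4787 0.3252 0.1716] cap world [0.4794 0.3249 0.1716]
body world [0.4787 0.3252 0.1716] cap world [0.4794 0.3249 0.1716]
block ((0.47924599051475525, 0.3246672749519348), (0.09234961122274399, 0.09206175059080124), 4.844729900360107) 0.04213663956007799
floor 1292 ((0.47478586435317993, 0.32148492336273193), 0.06971734762191772)
[0.47757125 0.32588645 0.17150504]
```

Request:
play_rows:
  targets:
    - [[0.002,0.002,0.03],[0,0,0],255]
    - [[0.002,0.002,0.08],[0,0,0],255]
    - [[0.002,0.002,0.14],[0,0,0],255]
    - [[0.002,0.002,0.19],[0,0,0],255]
    - [[0.002,0.002,0.23],[0,0,0],255]
    - [[0.002,0.002,0.26],[0,0,0],255]
    - [[0.002,0.002,0.28],[0,0,0],255]
    - [[0.002,0.002,0.3],[0,0,0],255]
    - [[0.002,0.002,0.315],[0,0,0],255]
    - [[0.002,0.002,0.33],[0,0,0],255]
    - [[0.002,0.002,0.34],[0,0,0],255]
    - [[0.002,0.002,0.35],[0,0,0],255]
    - [[0.002,0.002,0.36],[0,0,0],255]
    - [[0.002,0.002,0.36],[0,0,0],255]

```text
clock: 21.9
ee_pos: [0.4778, 0.3258, 0.1171]
tcp_rot: [[0.924, 0.381, -0.001], [0.381, -0.924, -0.002], [-0.001, 0.002, -1.0]]
force: [-0.4, -0.0, -4.0]
finger_gap: 0.024
finger_force: 29.9
```

Request:
play_rows:
  targets:
    - [[0,0,0.01],[0,0,0],255]
    - [[0,0,0.02],[0,0,0],255]
    - [[0,0,0.03],[0,0,0],255]
    - [[0,0,0.03],[0,0,0],255]

```text
clock: 22.3
ee_pos: [0.4777, 0.3257, 0.1125]
tcp_rot: [[0.924, 0.381, -0.001], [0.381, -0.924, -0.002], [-0.001, 0.002, -1.0]]
force: [-0.3, 0.8, -4.2]
finger_gap: 0.0234
finger_force: 29.9
```

Foot is inside the hole with no contact. 21 mm to go.

Request:
play_rows:
  targets:
    - [[0,0,0.015],[0,0,0],255]
    - [[0,0,0.03],[0,0,0],255]
    - [[0,0,0.045],[0,0,0],255]
    - [[0,0,0.06],[0,0,0],255]
    - [[0,0,0.07],[0,0,0],255]
    - [[0,0,0.08],[0,0,0],255]
    - [[0,0,0.08],[0,0,0],255]

```text
clock: 23.0
ee_pos: [0.4777, 0.3257, 0.1006]
tcp_rot: [[0.924, 0.381, -0.001], [0.381, -0.924, -0.002], [-0.001, 0.002, -1.0]]
force: [-0.1, 0.3, -2.7]
finger_gap: 0.0238
finger_force: 29.9
```

Request:
play_rows:
  targets:
    - [[0,0,0.01],[0,0,0],255]
    - [[0,0,0.02],[0,0,0],255]
    - [[0,0,0.03],[0,0,0],255]
    - [[0,0,0.035],[0,0,0],255]
    - [[0,0,0.04],[0,0,0],255]
    - [[0,0,0.04],[0,0,0],255]

```text
clock: 23.6
ee_pos: [0.4778, 0.3257, 0.0947]
tcp_rot: [[0.924, 0.381, -0.0], [0.381, -0.924, -0.002], [-0.001, 0.002, -1.0]]
force: [0.6, -0.6, -3.4]
finger_gap: 0.0237
finger_force: 29.9
```

Request:
play_rows:
  targets:
    - [[0,0,0.005],[0,0,0],255]
    - [[0,0,0.01],[0,0,0],255]
    - [[0,0,0.014],[0,0,0],255]
    - [[0,0,0.018],[0,0,0],255]
    - [[0,0,0.018],[0,0,0],255]

```text
clock: 24.1
ee_pos: [0.4778, 0.3257, 0.092]
tcp_rot: [[0.924, 0.381, -0.0], [0.381, -0.924, -0.002], [-0.001, 0.002, -1.0]]
force: [0.7, -0.3, -3.7]
finger_gap: 0.0233
finger_force: 29.9
```

Request:
play_rows:
  targets:
    - [[0,0,0.003],[0,0,0],255]
    - [[0,0,0.006],[0,0,0],255]
    - [[0,0,0.006],[0,0,0],255]

```text
clock: 24.4
ee_pos: [0.4778, 0.3257, 0.0911]
tcp_rot: [[0.924, 0.381, -0.0], [0.381, -0.924, -0.002], [-0.001, 0.002, -1.0]]
force: [0.1, -0.0, -4.2]
finger_gap: 0.0241
finger_force: 29.9
```

Request:
play_rows:
  targets:
    - [[0,0,0.003],[0,0,0],255]
    - [[0,0,0.006],[0,0,0],255]
    - [[0,0,0.009],[0,0,0],255]
    - [[0,0,0.009],[0,0,0],255]

```text
clock: 24.8
ee_pos: [0.4781, 0.3259, 0.0904]
tcp_rot: [[0.924, 0.381, 0.0], [0.381, -0.924, -0.001], [-0.0, 0.001, -1.0]]
force: [-1.2, -0.5, 3.8]
finger_gap: 0.024
finger_force: 29.8
```

```bash
python3 f.py
```

```text
[-1.44 -0.41  5.91] [0.4781 0.3259 0.0904] 25.0
leftpan 0.07610520161198701
```

Request:
play_rows:
  targets:
    - [[0,0,-0.003],[0,0,0],255]
    - [[0,0,-0.004],[0,0,0],255]
    - [[0,0,-0.004],[0,0,0],176]
    - [[0,0,-0.004],[0,0,0],165]
    - [[0,0,-0.004],[0,0,0],150]
    - [[0,0,-0.004],[0,0,0],130]
    - [[0,0,-0.004],[0,0,0],100]
    - [[0,0,-0.004],[0,0,0],80]
    - [[0,0,-0.004],[0,0,0],80]
    - [[0,0,-0.004],[0,0,0],80]

```text
clock: 26.05
ee_pos: [0.4779, 0.3257, 0.0904]
tcp_rot: [[0.924, 0.381, -0.0], [0.381, -0.924, -0.002], [-0.001, 0.002, -1.0]]
force: [-0.1, -0.7, -0.7]
finger_gap: 0.0604
finger_force: 0.0
```

Request:
play_rows:
  targets:
    - [[0,0,-0.1],[0,0,0],80]
    - [[0,0,-0.3],[0,0,0],80]
    - [[0,0,-0.55],[0,0,0],80]
    - [[0,0,-0.8],[0,0,0],80]
    - [[0,0,-0.95],[0,0,0],80]
    - [[0,0,-0.95],[0,0,0],80]
    - [[0,0,-0.95],[0,0,0],80]

```text
clock: 26.75
ee_pos: [0.4776, 0.3261, 0.2328]
tcp_rot: [[0.924, 0.382, -0.0], [0.382, -0.924, -0.002], [-0.001, 0.001, -1.0]]
force: [-0.0, 0.2, -0.2]
finger_gap: 0.0605
finger_force: 0.0
```

```bash
python3 f.py; python3 - <<'E'
from h import *
s=snapshot("wrist"); P=cloud(s); Z=P[...,2]; near=np.hypot(P[...,0]-.479,P[...,1]-.325)<.05
im=s["img"].astype(int); o=near&(im[...,0]>im[...,2]+60)
print("top", np.percentile(Z[o],99)); 
for l,a,b in(("bar",.108,.125),("cap",.078,.092)):
    m=o&(Z>a)&(Z<b); print(l,cv2.minEnclosingCircle(P[m][:,:2].astype(np.float32)),cv2.minAreaRect(P[m][:,:2].astype(np.float32)),np.median(Z[m]))
save(s,"w4")
E
```

```text
[-0.24 -0.33  0.1 ] [0.4771 0.3256 0.2315] 26.95
leftpan 0.07604130081346805
top 0.31746103588207963
bar ((0.47963806986808777, 0.32633525133132935), 0.02333482727408409) ((0.47957438230514526, 0.32562482357025146), (0.043633803725242615, 0.023938680067658424), 23.210430145263672) 0.11401306633988906
cap ((0.4795900583267212, 0.32571280002593994), 0.02713179774582386) ((0.48119595646858215, 0.3264024257659912), (0.04973691329360008, 0.05340982601046562), 20.958749771118164) 0.08511447652077965
```

View pics/w4.png

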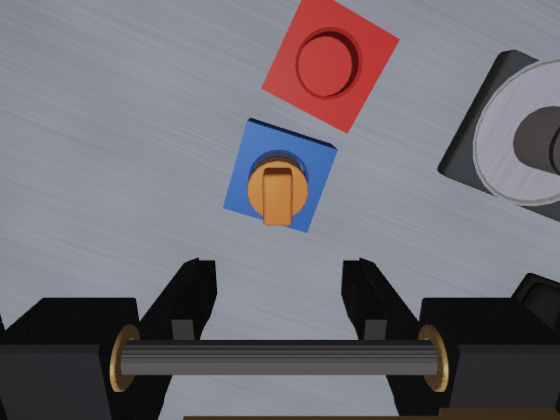

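The picture shows the bucket upright in the blue stand (278,195). The bar top is at 0.114 and the cap at 0.085, which is 8 mm of floor plus 106 and 77, so it is fully home. Its axis is within about 1.5 mm of the hole's.

```bash
python3 -c "
from cell import *
print(close_job())"
```

```text
the job is handed in; nothing more can be done
None
```

The orange-capped bucket is lighter than the reference: with it let go on the right pan, the beam stayed on its left stop. It now stands fully home in the blue stand, and the job was handed in at about 27 s; no verdict was returned.

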